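Turn a liner plate over on the tip-over stand

ROBOT

A 7-joint arm with a two-finger parallel gripper is mounted at the origin on the work surface. World frame = base frame: x ahead of the robot, y to its left, z up, the work surface at z = 0. Lengths are in mm, angles in rad, forces in N, time in s.
With the tool pointing down it reaches from about 400 to 875 mm from the base axis. Payload 6.5 kg.
Tool frame: the origin (TCP) lies midway between the tips of the shut fingers; the grasp point (between the pads) lies 19 mm behind it (robot.grip_point_offset is the z of the grasp point in the tool frame, in mm); z points along the fingers, y is the line along which they close (so a half turn about z gives the same grasp; the last joint's range is limited). The gripper opens to 85 mm and grips with 20 to 120 N. Pads are 22 mm wide; open, the fingers measure 114 mm over their backs; the gripper's body (76 mm by 85 mm) begins 54 mm behind the grasp point. The pads swing forward as they close: fully open they stand 13 mm farther back than shut.
Start: joints at [-0.066, 0.536, -0.004, 1.538, 0.003, 1.067, -0.071], TCP at [649.992, 0, 231.29] pointing down, gripper open.
Joint ranges: [-2.7, 2.7], [-0.37, 2.16], [-1.27, 1.26], [0.24, 2.4], [-1.31, 4.45], [0.19, 1.91], [-2.76, 2.76]. Speed limits (rad/s): [2.39, 2.39, 3.14, 3.14, 3.14, 3.14, 3.14].

INTERFACE

Orientations are given as a 3x3 rotation matrix whose columns are the frame's x, y, z axes.
In Python, from cell import robot, optics gives the robot as it stands (robot), with the cameras (optics).
- The arm moves only by the tool move_tool, called by a JSON object that holds its "method" and its "body", one argument or row to a line. Schema: {"type":"object","properties":{"segments":{"type":"object","properties":{"sx":{"type":"array","items":{"type":"number"},"minItems":1,"maxItems":8},"sy":{"type":"array","items":{"type":"number"},"minItems":1,"maxItems":8},"sz":{"type":"array","items":{"type":"number"},"minItems":1,"maxItems":8},"ax":{"type":"array","items":{"type":"number"},"minItems":1,"maxItems":8},"ay":{"type":"array","items":{"type":"number"},"minItems":1,"maxItems":8},"az":{"type":"array","items":{"type":"number"},"minItems":1,"maxItems":8}},"additionalProperties":false,"required":["sx","sy","sz","ax","ay","az"]},"aperture":{"type":"number"},"only":{"type":"string"},"quiet":{"type":"boolean"},"lines":{"type":"string"}},"required":["segments"],"additionalProperties":false}. segments is an object with one list for each field, all of the same length, 1 to 8, a row being the entries at one place: sx, sy, sz (the shift in mm), ax, ay, az (a rotation vector in rad); each row shifts and turns the commanded pose from where the row before left it, along the tool's axes as they then stand; what a row does not reach is not made up. A row lasts 1/8 s, in which the tool goes at most 62.5 mm and 0.188 rad, less where a joint would pass 70% of its speed; a pose out of reach is approached as far as the arm can. aperture is the opening from 0.0 (shut) to 1.0 (fully open), set as the call begins (left out keeps the last). The fingers move at their own pace and stop on an object; the grip force is fixed at half the most. Time passes only in rows, so rows that do not move let the fingers close. The tool returns the time, the measured TCP pose, the force, the opening and the grip force at its end. only (a regular expression) keeps the lines of the reply that match it, lines (a string "A,B") keeps lines A to B, and quiet returns only ok. Input that does not fit is refused with a message, and nothing moves.
- robot.state(): the state, without advancing time (a new reading comes with each control period).
- optics.grab_frame(name): name is "scene" or "side" or "wrist"; returns a dict with "image" (420x560x3 uint8, red, green, blue), "mtx" (3x3 intrinsics, pixels), "position" and "rotation" of the camera in the world. Camera axes: x right, y down, z forward; pixel columns grow to the right and rows downward; lengths in mm; the calibration is good to about 2 mm. The wrist camera is an equidistant fisheye: a pixel r from the principal point sees the ray r / f radians off the axis. A picture is of the moment at which its call begins. There is no depth.
- robot.finish_job(): hands the job in; it is judged then, once.
The state is a dict: "clock": time; "joint_pos": joint angles; "qd": joint speeds; "tau": joint torques, N m; "tool_pos": TCP position; "ee_rot": TCP orientation; "force": force on the tool from outside, world axes, zero at the start; "ft_torque": the same for the moment, N m; "width": opening from 0.0 (shut) to 1.0 (fully open); "finger_force": force on a finger pad.
Only numpy, scipy, OpenCV 4.12 (cv2) and the standard library are available. Lean on these libraries where they do the work, as an engineer would, in place of code of your own. Each camera call takes 0.05 s, during which the arm holds its last target. There are 200 camera calls.

TASK

Turn the oblong flotation-cell liner over so its steel back can be inspected: pick it up, hold it level over the upper edge of the ramp on the tip-over stand and let it drop on the edge, so that it tips over by itself and lands in the stand's pan with its pale facing down, lying flat. Do not turn it with the gripper, do not touch it once it has tipped, and leave the round and the square liner where they lie.

Things in the scene. Friction and masses are not known exactly. Their poses are not given: they have to be found in the camera images.
- liner: Oblong liner, 8 mm thick: steel, pale facing on top; 80 x 50 mm, 0.17 kg. Origin: centre of the steel face (below at start); x along the length, z towards the pale facing. Let go level, length along the stand's x, 10 to 30 mm above the ramp edge, middle 10 to 30 mm beyond it (20 best), it tips over into the pan; farther out it drops unturned. Open wide and keep still as it falls.
- stand: Tip-over stand, fixed: blue base 268 x 170 mm, grey-floored steel pan, steel ramp. Origin: on the bench right below the middle of the ramp's upper edge; x from ramp to pan, z up. Ramp: 70 mm wide, climbs at 37 degrees towards +x, from x = -92, height 55 mm, to a free edge along y at x = 0, height 125 mm; open below. Pan inside: x -31 to 141, y -71 to 71 mm; floor 10, rim 51 mm above the bench.
- disc: The round liner, 8 mm thick: steel, pale facing on top; 70 mm diameter, loose on the bench; leave it alone. Origin: centre of its underside.
- square: The square liner, 8 mm thick: steel, pale facing on top; 50 x 50 x 8 mm, loose on the bench; leave it alone. Origin: centre of its underside.

How it is judged (in metres and radians):
On the way:
1. the oblong liner touches the upper part of the ramp (its centre more than 90 mm above the bench) (contact force between liner and stand above 0.3 N and z of liner in the frame of stand above 0.09 m).
At the end, for the whole second after the job is handed in: The oblong liner lies inside the stand's pan on its floor, pale facing down, flat to 10 degrees, at rest; the round and square liners are within 30 mm of where they were (angle between liner's own z axis and vertical above 2.967 rad and x of liner in the frame of stand between -0.035 and 0.145 m and y of liner in the frame of stand between -0.075 and 0.075 m and z of liner in the frame of stand between 0.01 and 0.028 m and linear speed of liner below 0.02 m/s and angular speed of liner below 0.2 rad/s and distance of each of disc, square from where it was at the start of the episode below 0.03 m); the robot touches nothing.
It fails at once if the fingers push on the oblong liner (over 1 N) when it is tilted more than 60 degrees or turned over (angle between liner's own z axis and vertical above 1.05 rad and contact force between liner and the fingers above 1 N).
It fails at once if the round or the square liner is moved more than 30 mm (distance of any of disc, square from where it was at the start of the episode above 0.03 m).
It also fails if it takes over 35 s, if anything falls off the work surface, if the arm or the gripper's body presses on something with over 40 N, if the wrist force passes 120 N, or if a joint passes its speed limit or range.

## Working session

There is one attempt and no reset: what is moved stays moved. The work goes in short steps, Python scripts to look and compute and a tool call to move; the robot and the scene stay as the last step left them, time stands still between calls to the robot, and variables do not carry over. Pictures are saved under pics/ and viewed, at most 10 in all, crops included, and the job is handed in when it is done.

```bash
ls; mkdir -p pics; python3 - <<'E'
from cell import robot, optics
import cv2,numpy as np,pickle
d={}
for n in("scene","side","wrist"):
    f=optics.grab_frame(n);d[n]=f
    print(n,f["mtx"].tolist(),np.round(f["position"],1),np.round(f["rotation"],3).tolist())
    cv2.imwrite(f"pics/{n}0.png",f["image"][:,:,::-1])
pickle.dump(d,open("f0.pkl","wb"))
s=robot.state();print(s)
E
```

```text
cell.py
pics
scene [[451.40682141701245, 0.0, 273.5506029927668], [0.0, 451.40682141701245, 209.94443369533982], [0.0, 0.0, 1.0]] [1036.8  -60.   669.6] [[0.028, 0.778, -0.628], [1.0, -0.026, 0.012], [-0.008, -0.628, -0.778]]
side [[399.47116494606865, 0.0, 280.0024414482002], [0.0, 399.47116494606865, 212.12164308537703], [0.0, 0.0, 1.0]] [ 255.3 -684.   432.9] [[0.894, -0.241, 0.378], [-0.448, -0.449, 0.773], [-0.017, -0.86, -0.509]]
wrist [[325.19226210127806, 0.0, 278.2867683967685], [0.0, 325.19226210127806, 203.7581203368684], [0.0, 0.0, 1.0]] [649.9  76.9 372.2] [[1.0, -0.001, -0.003], [-0.001, -0.953, -0.302], [-0.003, 0.302, -0.953]]
{'clock': 0.15, 'joint_pos': array([-0.06619261,  0.53700492, -0.00444904,  1.53858785,  0.0026137 ,
        1.06729343, -0.07119442]), 'qd': array([ 0.00096145, -0.00212096,  0.00067082, -0.0039632 ,  0.00042623,
       -0.00373361,  0.00037639]), 'tau': array([ 1.61238928e-03, -5.83780539e+01,  1.04997531e+00, -2.59348226e+01,
        1.25170653e-02,  6.47799578e-03, -7.88314480e-06]), 'tool_pos': array([ 6.49544643e+02, -8.77592211e-03,  2.30628715e+02]), 'ee_rot': array([[-8.51117872e-05,  9.99999172e-01, -1.28365624e-03],
       [ 9.99999991e-01,  8.49790980e-05, -1.03422389e-04],
       [-1.03313219e-04, -1.28366503e-03, -9.99999171e-01]]), 'force': array([-1.1900703 , -0.54066702, -0.02045645]), 'ft_torque': array([-0.029078  ,  0.00629579,  0.0204509 ]), 'finger_force': 0.0, 'width': 0.9998173952159979}
```

View pics/scene0.png

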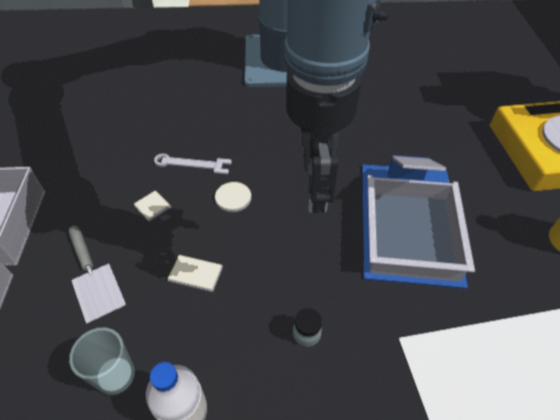

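View pics/side0.png

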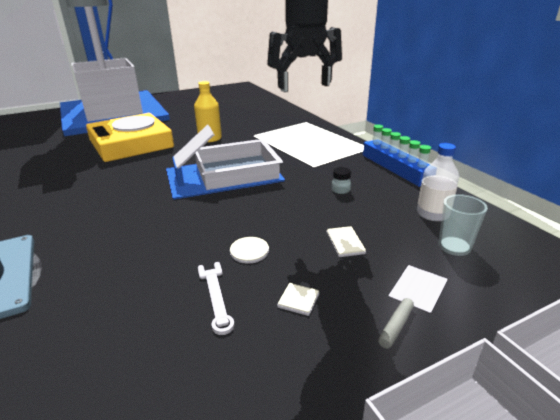

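View pics/wrist0.png

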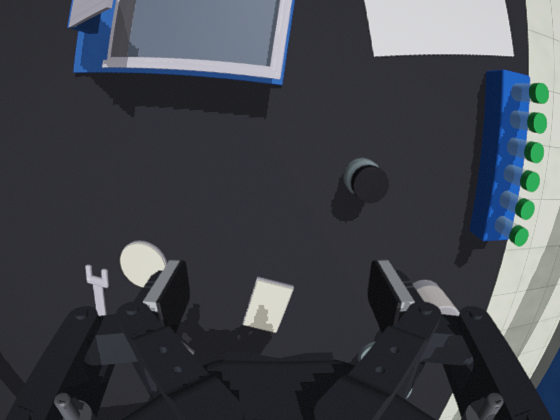

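The scene picture shows the oblong liner at (195,273), disc (233,196), square (152,205) and the stand at (415,225), with its ramp at (418,163). In the side picture the liner is at (346,241) and the ramp's upper edge is near (210,130).

```bash
cat > h.py <<'E'
import numpy as np,cv2
def ray(f,p):
    K=np.array(f["mtx"]);d=np.array([(p[0]-K[0,2])/K[0,0],(p[1]-K[1,2])/K[1,1],1.]);d=np.array(f["rotation"])@d
    return np.array(f["position"],float),d/np.linalg.norm(d)
def tri(obs):
    A=np.zeros((3,3));b=np.zeros(3);P=[]
    for f,p in obs:
        o,d=ray(f,p);M=np.eye(3)-np.outer(d,d);A+=M;b+=M@o;P.append((o,M))
    x=np.linalg.solve(A,b);return x,max(np.linalg.norm(M@(x-o)) for o,M in P)
def proj(f,X):
    R=np.array(f["rotation"]);c=(np.atleast_2d(X)-f["position"])@R;K=np.array(f["mtx"])
    return c[:,:2]/c[:,2:]*K[0,0]+K[:2,2]
E
python3 - <<'E'
import pickle
from h import *
d=pickle.load(open("f0.pkl","rb"))
for n,wins in(("scene",[(160,250,70,50)]),("side",[(320,220,55,45)])):
    im=d[n]["image"]
    for x,y,w,h in wins:
        g=im[y:y+h,x:x+w].min(2); m=(g>110).astype(np.uint8)
        c=max(cv2.findContours(m,0,1)[0],key=cv2.contourArea)
        r=cv2.minAreaRect(c);print(n,r[0][0]+x,r[0][1]+y,cv2.contourArea(c)); 
        q=cv2.approxPolyDP(c,4,True)[:,0]+[x,y];print(q.tolist())
def grid(c,x,y,k):
    for i in range(0,c.shape[1]//k):
        if (x+i)%20==0: cv2.putText(c,str(x+i),(i*k,10),0,.35,(0,255,255),1);c[::4,i*k]=(0,255,255)
    for i in range(0,c.shape[0]//k):
        if (y+i)%20==0: cv2.putText(c,str(y+i),(0,i*k),0,.35,(0,255,255),1);c[i*k,::4]=(0,255,255)
    return c
def crop(n,x,y,w,h,k):
    im=d[n]["image"][y:y+h,x:x+w,::-1]
    im=np.clip(im.astype(float)*1.2,0,255).astype(np.uint8)
    return grid(cv2.resize(im,None,fx=k,fy=k,interpolation=2),x,y,k)
a=crop("scene",352,145,125,145,4);b=crop("scene",160,250,70,50,4)
o=np.zeros((580,800,3),np.uint8);o[:580,:500]=a;o[:200,510:790]=b;cv2.imwrite("pics/c1.png",o)
a=crop("side",160,115,133,85,6)
cv2.imwrite("pics/c2.png",a)
E
```

```text
scene 194.83206939697266 272.19969749450684 1220.0
[[179, 255], [168, 280], [212, 290], [222, 266]]
side 346.00000190734863 240.49999809265137 769.5
[[326, 230], [339, 256], [365, 252], [351, 226]]
```

View pics/c1.png

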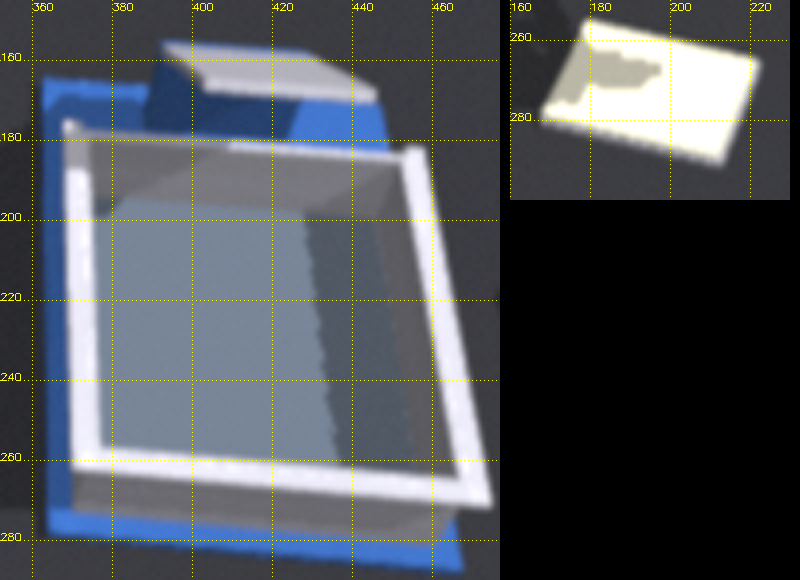

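View pics/c2.png

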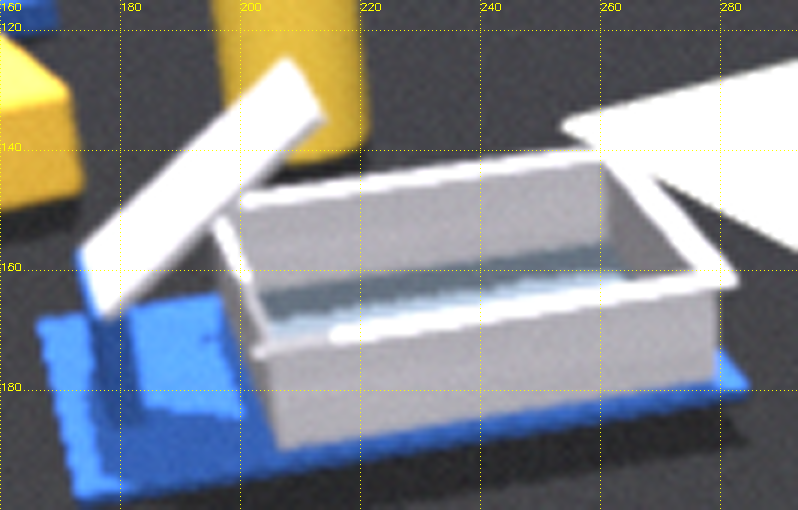

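The crops show the ramp's upper edge in the scene view at (403,167)–(446,169) and in the side view at (214,135)–(208,124). The pan rim corners and the liner corners are also clear.

```bash
python3 - <<'E'
import pickle
from h import *
d=pickle.load(open("f0.pkl","rb"));S,D=d["scene"],d["side"]
np.set_printoptions(suppress=True,precision=1)
P={"up-":((403.2,167.5),(214,135.3)),"up+":((446.3,169.5),(207.8,124.3)),"rim-+":((370.7,262),(283,162.2)),"rim++":((474.5,271.7),(260.8,140)),"rim--":((368,175),(202,174.2)),
"L1":((179,255),(326,230)),"L2":((168,280),(339,256)),"L3":((212.5,290.5),(365.5,252.5)),"L4":((222.5,265.5),(351,226)),"base-+":((364.5,279),(172.5,198.5))}
X={}
for k,(a,b) in P.items():
    X[k],e=tri([(S,a),(D,b)]);print(k,X[k],e)
# match of liner corners: brute over rotations
A=[P[f"L{i}"][0] for i in(1,2,3,4)];B=[P[f"L{i}"][1] for i in(1,2,3,4)]
for s in range(4):
    Q=[tri([(S,A[i]),(D,B[(i+s)%4])]) for i in range(4)]
    print(s,[q[1] for q in Q]); 
    if max(q[1] for q in Q)<6:
        q=np.array([q[0] for q in Q]);print(q,q.mean(0),[np.linalg.norm(q[i]-q[i-1]) for i in range(4)])
        for i in range(4): v=q[i]-q[i-1];print(np.degrees(np.arctan2(v[1],v[0])))
# rim dirs
u=X["up+"]-X["up-"];print("edge",np.linalg.norm(u),np.degrees(np.arctan2(-u[0],u[1])),(X["up+"]+X["up-"])/2)
for a,b in(("rim--","rim-+"),):
    v=X[b]-X[a];print(np.degrees(np.arctan2(v[1],v[0])),np.linalg.norm(v))
v=X["rim++"]-X["rim-+"];print(np.degrees(np.arctan2(-v[0],v[1])),np.linalg.norm(v))
E
```

```text
up- [508.8 169.6 120.6] 0.5409057555636105
up+ [517.8 239.7 124. ] 1.6861003440372393
rim-+ [650.4 102.4  50.3] 0.13684600428191318
rim++ [669.  267.3  47. ] 2.7193000781241063
rim-- [459.3 128.7  50.9] 0.2811953975804979
L1 [ 601.7 -199.3   37.5] 18.993474229860773
L2 [ 620.  -222.5  -10.8] 21.13578750512108
L3 [ 666.  -176.3  -28.7] 21.573417697896502
L4 [ 647.8 -152.    24. ] 18.828760097641343
base-+ [482.  179.5 -98. ] 108.01611019392605
0 [np.float64(18.993474229860773), np.float64(21.13578750512108), np.float64(21.573417697896502), np.float64(18.828760097641343)]
1 [np.float64(0.4225362357727969), np.float64(0.24869833675036943), np.float64(1.1950341727747893), np.float64(0.956036643678629)]
[[ 596.8 -219.     4.7]
 [ 645.4 -232.2    3.8]
 [ 669.6 -154.6    8.5]
 [ 620.7 -140.6    6.3]] [ 633.1 -186.6    5.8] [np.float64(81.97342645419806), np.float64(50.37882729369056), np.float64(81.43914598210213), np.float64(50.939641103459564)]
-106.94854469054323
-15.127350911290204
72.67378835037334
164.11237874001586
2 [np.float64(20.160283603330893), np.float64(20.273908551027727), np.float64(22.146203157607967), np.float64(21.14181581510962)]
3 [np.float64(0.2506349663009538), np.float64(40.05319820352701), np.float64(0.5199477534700307), np.float64(41.93373411906921)]
edge 70.82656380523736 -7.298707723540879 [513.3 204.6 122.3]
-7.825017570982203 192.8500368373112
-6.43522631686739 165.96979796608835
```

The liner's centre is at about (633,−187) with its length at about 73.3°. The ramp edge's middle is at (513.3,204.6), z about 123, and the stand's yaw is about −7.5°. I'll go above the liner.

{"method": "move_tool", "body": {
  "segments": {"sx": [-47, -47, -47, -46, 0, 0, 0, 0], "sy": [-4, -4, -4, -5, 0, 0, 0, 0], "sz": [25, 25, 25, 25, 0, 0, 0, 0], "ax": [0, 0, 0, 0, 0, 0, 0, 0], "ay": [0, 0, 0, 0, 0, 0, 0, 0], "az": [0, 0, 0, 0, 0.145, 0.145, 0, 0]},
  "aperture": 1.0
}}

```text
clock: 1.15
tool_pos: [632.9, -186.8, 131.2]
ee_rot: [[0.283, 0.959, -0.0], [0.959, -0.283, -0.0], [-0.0, -0.0, -1.0]]
force: [-0.4, 0.3, -0.5]
width: 1.001
finger_force: 0.0
```

```bash
python3 - <<'E'
from cell import robot, optics
import cv2,pickle
f=optics.grab_frame("wrist");pickle.dump(f,open("w1.pkl","wb"));cv2.imwrite("pics/w1.png",f["image"][:,:,::-1])
E
```

```text
(no output)
```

View pics/w1.png

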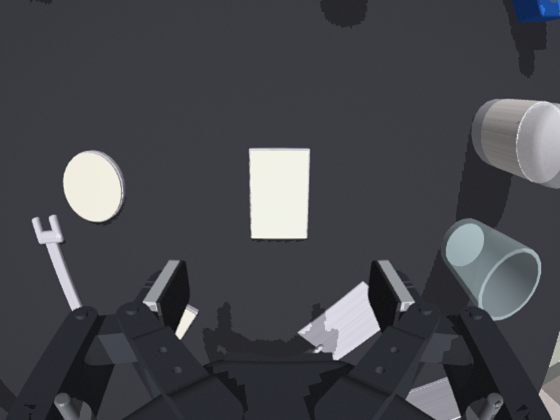

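The wrist view shows the liner square to the gripper, at corners (250,149) to (309,240). I'll check its centre from this view.

```bash
python3 - <<'E'
import pickle
from h import *
f=pickle.load(open("w1.pkl","rb"));K=np.array(f["mtx"]);R=np.array(f["rotation"]);q=[]
for p in [(249.5,149),(309.5,149),(308,238),(251,238)]:
    v=(np.array(p)-K[:2,2])/K[0,0];r=np.hypot(*v);d=R@np.r_[v/r*np.sin(r),np.cos(r)]
    q.append(f["position"]+d*(8-f["position"][2])/d[2])
q=np.array(q);print(q.round(1),q.mean(0).round(1))
for i in range(4): v=q[i]-q[i-1];print(np.linalg.norm(v).round(1),np.degrees(np.arctan2(v[1],v[0])).round(1))
E
```

```text
[[ 621.6 -141.4    8. ]
 [ 668.8 -155.4    8. ]
 [ 647.1 -231.5    8. ]
 [ 598.5 -217.1    8. ]] [ 634.  -186.3    8. ]
79.1 73.0
49.2 -16.5
79.1 -105.9
50.7 163.5
```

{"method": "move_tool", "body": {
  "segments": {"sx": [0, 0, 0, 0, 0, 0], "sy": [1, 0, 0, 0, 0, 0], "sz": [40, 40, 35, 17, 0, 0], "ax": [0, 0, 0, 0, 0, 0], "ay": [0, 0, 0, 0, 0, 0], "az": [0, 0, 0, 0, 0, 0]}
}}

```text
clock: 1.95
tool_pos: [635.2, -187.7, 0.8]
ee_rot: [[0.286, 0.958, 0.002], [0.958, -0.286, -0.001], [0.0, 0.003, -1.0]]
force: [0.1, -0.4, 0.1]
width: 0.997
finger_force: 0.0
```

{"method": "move_tool", "body": {
  "segments": {"sx": [0, 0, 0, 0, 0, 0, 0, 0], "sy": [0, 0, 0, 0, 0, 0, 0, 0], "sz": [0, 0, 0, 0, 0, 0, 0, 0], "ax": [0, 0, 0, 0, 0, 0, 0, 0], "ay": [0, 0, 0, 0, 0, 0, 0, 0], "az": [0, 0, 0, 0, 0, 0, 0, 0]},
  "aperture": 0.0
}}

```text
clock: 2.95
tool_pos: [634.6, -187.5, 0.7]
ee_rot: [[0.286, 0.958, 0.001], [0.958, -0.286, -0.0], [0.0, 0.001, -1.0]]
force: [-0.9, 0.9, 6.4]
width: 0.556
finger_force: 61.2
```

Gripped. Lifting, then travelling and turning level.

{"method": "move_tool", "body": {
  "segments": {"sx": [0, 0, 0, 0, 0, 0, 0], "sy": [0, 0, 0, 0, 0, 0, 0], "sz": [-20, -40, -45, -45, -40, -10, 0], "ax": [0, 0, 0, 0, 0, 0, 0], "ay": [0, 0, 0, 0, 0, 0, 0], "az": [0, 0, 0, 0, 0, 0, 0]}
}}

```text
clock: 3.82
tool_pos: [633.8, -187.2, 199.6]
ee_rot: [[0.286, 0.958, 0.0], [0.958, -0.286, -0.0], [0.0, 0.0, -1.0]]
force: [-1.0, 0.2, -1.8]
width: 0.561
finger_force: 62.7
```

{"method": "move_tool", "body": {
  "segments": {"sx": [33, 44.5, 44.5, 44.5, 44.5, 44.5, 44.5, 43], "sy": [-20, -27.2, -27.2, -27.2, -27.2, -27.2, -27.2, -26.5], "sz": [0, 0, 0, 0, 0, 0, 0, 0], "ax": [0, 0, 0, 0, 0, 0, 0, 0], "ay": [0, 0, 0, 0, 0, 0, 0, 0], "az": [0, 0, 0, 0, 0, 0, 0, 0]}
}}

```text
clock: 4.82
tool_pos: [529.1, 202.5, 197.3]
ee_rot: [[0.286, 0.958, -0.003], [0.958, -0.286, -0.001], [-0.002, -0.003, -1.0]]
force: [-0.1, 0.4, -2.0]
width: 0.558
finger_force: 62.7
```

{"method": "move_tool", "body": {
  "segments": {"sx": [0, 0, 0, 0, 0, 0, 0, 0], "sy": [0, 0, 0, 0, 0, 0, 0, 0], "sz": [0, 0, 0, 0, 0, 0, 0, 0], "ax": [0, 0, 0, 0, 0, 0, 0, 0], "ay": [0, 0, 0, 0, 0, 0, 0, 0], "az": [0.176, 0.176, 0.176, 0.176, 0.176, 0.176, 0.176, 0.176]}
}}

```text
clock: 5.82
tool_pos: [529.7, 200.7, 197.2]
ee_rot: [[0.991, -0.133, -0.003], [-0.133, -0.991, -0.002], [-0.003, 0.002, -1.0]]
force: [0.4, 0.3, -2.1]
width: 0.559
finger_force: 62.7
```

{"method": "move_tool", "body": {
  "segments": {"sx": [0, 0], "sy": [0, 0], "sz": [0, 0], "ax": [0, 0], "ay": [0, 0], "az": [0, 0]}
}}

```text
clock: 6.08
tool_pos: [530.4, 201.1, 198.3]
ee_rot: [[0.992, -0.123, -0.002], [-0.123, -0.992, -0.001], [-0.001, 0.001, -1.0]]
force: [0.1, 0.2, -1.1]
width: 0.558
finger_force: 62.7
```

{"method": "move_tool", "body": {
  "segments": {"sx": [0, 0, 1, 0, 0, 0], "sy": [0, 0, 0, 0, 0, 0], "sz": [20, 20, 11, 0, 0, 0], "ax": [0, 0, 0, 0, 0, 0], "ay": [0, 0, 0, 0, 0, 0], "az": [0, 0, 0, 0, 0, 0]}
}}

```text
clock: 6.82
tool_pos: [532.6, 201.4, 149.0]
ee_rot: [[0.992, -0.127, 0.001], [-0.127, -0.992, 0.001], [0.001, -0.001, -1.0]]
force: [0.1, -0.4, -2.1]
width: 0.559
finger_force: 62.7
```

```bash
python3 - <<'E'
from cell import robot, optics
import pickle
from h import *
a=optics.grab_frame("scene");b=optics.grab_frame("side");pickle.dump((a,b),open("f2.pkl","wb"))
k=4
c=cv2.resize(a["image"][120:270,350:480,::-1],None,fx=3,fy=3,interpolation=2)
e=cv2.resize(b["image"][80:190,160:290,::-1],None,fx=3,fy=3,interpolation=2)
o=np.zeros((450,780,3),np.uint8);o[:,:390]=c;o[:330,390:]=e;cv2.imwrite("pics/p2.png",o)
E
```

```text
(no output)
```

View pics/p2.png

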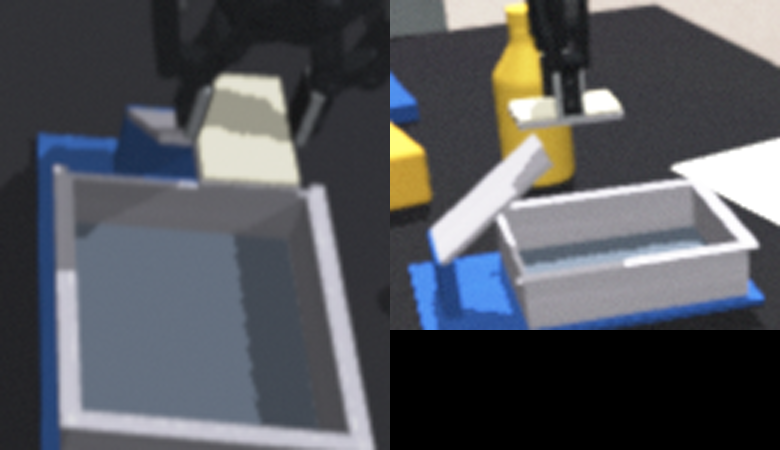

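The liner is level and held across the edge, with its +x end in the scene view at (417,181)–(450,182). I'll check it numerically against the edge.

```bash
python3 - <<'E'
import pickle
from h import *
a,b=pickle.load(open("f2.pkl","rb"))
c,s=np.cos(np.radians(-7.4)),np.sin(np.radians(-7.4))
def st(X): v=X-[513.3,204.6,0];return np.round([c*v[0]+s*v[1],-s*v[0]+c*v[1],X[2]],1)
for n,p,q in(("+x-y",(416.9,180.9),(237.3,120)),("-x-y",(421.5,145),(201.5,121.5)),("up-",(403.2,167.5),(214,135.3)),("up+",(446.3,169.5),(207.8,124.3))):
    X,e=tri([(a,p),(b,q)]);print(n,st(X),e)
for X in([532.6,201.4,149.],):print(st(np.array(X)))
E
```

```text
+x-y [ 57.8 -25.5 148.1] 1.5000320932237345
-x-y [-22.6 -10.9 150.1] 1.7093606267883614
up- [ 1.000e-01 -3.530e+01  1.206e+02] 0.5409057555636105
up+ [-1.00e-01  3.54e+01  1.24e+02] 1.6861003440372393
[ 19.6  -0.7 149. ]
```

The middle is about 19 mm beyond the edge and 24 mm above it. I'll lower it 4 mm and let go.

{"method": "move_tool", "body": {
  "segments": {"sx": [0, 0, 0, 0], "sy": [0, 0, 0, 0], "sz": [4, 0, 0, 0], "ax": [0, 0, 0, 0], "ay": [0, 0, 0, 0], "az": [0, 0, 0, 0]}
}}

```text
clock: 7.42
tool_pos: [532.1, 201.2, 144.3]
ee_rot: [[0.992, -0.127, 0.0], [-0.127, -0.992, -0.0], [0.0, -0.0, -1.0]]
force: [-0.1, 0.2, -1.9]
width: 0.554
finger_force: 62.7
```

{"method": "move_tool", "body": {
  "segments": {"sx": [0, 0, 0, 0, 0, 0, 0, 0], "sy": [0, 0, 0, 0, 0, 0, 0, 0], "sz": [0, 0, 0, 0, 0, 0, 0, 0], "ax": [0, 0, 0, 0, 0, 0, 0, 0], "ay": [0, 0, 0, 0, 0, 0, 0, 0], "az": [0, 0, 0, 0, 0, 0, 0, 0]},
  "aperture": 1.0
}}

```text
clock: 8.43
tool_pos: [532.1, 201.2, 144.3]
ee_rot: [[0.992, -0.127, 0.0], [-0.127, -0.992, -0.0], [0.0, 0.0, -1.0]]
force: [0.5, 1.0, -0.1]
width: 1.0
finger_force: 0.0
```

{"method": "move_tool", "body": {
  "segments": {"sx": [0, 0, 0, 0, 0, 0, 0, 0], "sy": [0, 0, 0, 0, 0, 0, 0, 0], "sz": [0, 0, 0, 0, -30, -40, -40, 0], "ax": [0, 0, 0, 0, 0, 0, 0, 0], "ay": [0, 0, 0, 0, 0, 0, 0, 0], "az": [0, 0, 0, 0, 0, 0, 0, 0]}
}}

```text
clock: 9.43
tool_pos: [534.1, 201.9, 257.6]
ee_rot: [[0.992, -0.127, 0.006], [-0.127, -0.992, 0.003], [0.005, -0.004, -1.0]]
force: [0.1, -0.6, -0.1]
width: 0.996
finger_force: 0.0
```

```bash
python3 - <<'E'
from cell import robot, optics
import pickle
from h import *
a=optics.grab_frame("scene");b=optics.grab_frame("side")
c=cv2.resize(a["image"][140:290,350:480,::-1],None,fx=3,fy=3,interpolation=2)
e=cv2.resize(b["image"][80:190,160:290,::-1],None,fx=3,fy=3,interpolation=2)
o=np.zeros((450,780,3),np.uint8);o[:,:390]=c;o[:330,390:]=e;cv2.imwrite("pics/p3.png",o)
E
```

```text
(no output)
```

View pics/p3.png

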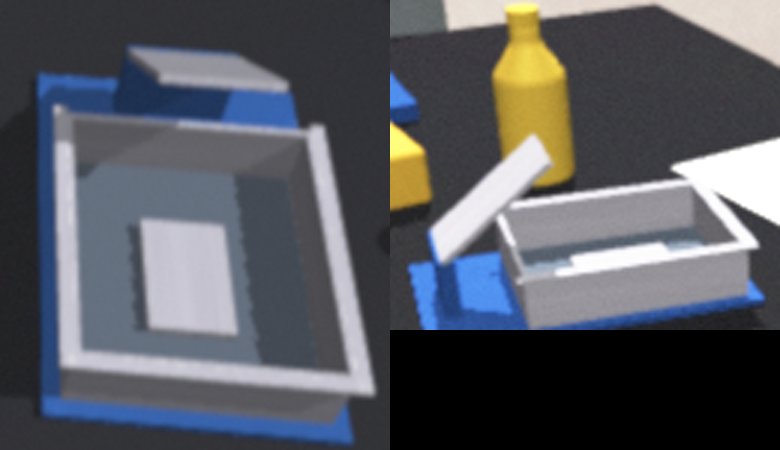

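The liner lies flat in the pan with its brushed steel back up, at crop (190,277) in the scene view, clear of the walls. I'll hand it in.

```bash
python3 -c "
from cell import robot, optics
print(robot.finish_job())"
```

```text
the job is handed in; nothing more can be done
None
```

The oblong liner tipped over the ramp edge and lies flat in the pan, steel back up and pale facing down; the job was handed in at about 9.5 s, but no verdict was printed, and I did not re-measure the round and square liners, which the arm never went near.

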